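# Free the seized jaw knob and re-clamp a keypad in the board holder

### The arm

A 7-joint arm with a two-finger parallel gripper is mounted at the origin on the work surface. World frame = base frame: x ahead of the robot, y to its left, z up, the work surface at z = 0. Lengths are in mm, angles in rad, forces in N, time in s.
With the tool pointing down it reaches from about 400 to 925 mm from the base axis. Payload 4.1 kg.
Tool frame: the origin (TCP) lies at the very end of the fingers, on their centre line; the grasp point (between the pads) lies 19 mm behind it; z points along the fingers, y is the line along which they close (so a half turn about z gives the same grasp; the last joint's range is limited). The gripper opens to 85 mm and grips with 20 to 120 N. Pads are 22 mm wide; open, the fingers measure 114 mm over their backs; the gripper's body (76 mm by 85 mm) begins 54 mm behind the grasp point. The pads swing forward as they close: fully open they stand 13 mm farther back than shut.
Start: joints at [-1.327, 0.398, 0.045, 1.537, -0.019, 1.207, -0.051], TCP at [218.462, 612.224, 231.347] pointing down, gripper open.
Joint ranges: [-2.82, 2.82], [-0.49, 2.23], [-1.37, 1.46], [0, 2.46], [-1.36, 4.5], [0.23, 2], [-2.94, 2.94]. Speed limits (rad/s): [2.57, 2.57, 3.14, 3.14, 3.14, 3.14, 3.14].

### API

Orientations are given as [roll, pitch, yaw] about the fixed x, y, z axes, in that order (R = Rz(yaw) Ry(pitch) Rx(roll)).
In Python, from bench import read_state, optics, job gives the robot as it stands. The module is installed in compiled form; this text tells all that it offers.
- The arm moves only by the tool arm_command, never from a script. Its argument "increments" is a list of rows, each a list of 7 numbers: the opening, from -1 (shut) to 1 (fully open), then the shift along the tool's x, y, z in m, then the turn, a rotation vector about the tool's x, y, z in degrees. In form: [[grip, dx, dy, dz, wx, wy, wz], ...]. A call has 1 to 5 rows; each row is the pose to reach, as a shift and turn from the pose commanded when the call began, along the tool's axes at that moment; what a row does not reach only later rows make up. A row lasts 1/12 s, in which the tool goes at most 41.7 mm and 7.16 degrees, less where a joint would pass 70% of its speed; a pose out of reach is approached as far as the arm can. A call with a gripper value outside its range is refused whole. The fingers move at their own pace and stop on an object; "squeeze" is the grip in N (left out, the last holds). Time passes only in rows, so rows that repeat a pose let the fingers close. It gives the time, the measured TCP pose, the force, the opening and the grip force at its end, in the units of the state.
- read_state(): the state, without advancing time (a new reading comes with each control period).
- optics.grab_frame(name): name is "scene" or "top"; returns (picture, depth): 480x640x3 uint8, red, green, blue; 480x640 float32, mm along the optical axis (not along the pixel's ray), 0 where there is no reading.
- optics.camera_params(name): a dict with "vertical_fov" (degrees; the focal length in pixels is half the picture's height over the tangent of half this angle, whatever the lens; pixels are square), "cx", "cy" (the principal point, pixels), "dist_coeffs" ([k1, k2, p1, p2, k3] as OpenCV has them; the pictures are not rectified), "R" (3x3) and "t" (3): a world point X has camera coordinates R X + t. Camera axes: x right, y down, z forward; pixel columns grow to the right and rows downward; lengths in mm; the calibration is good to about 2 mm. A picture is of the moment at which its call begins. camera_params takes no time and is no camera call.
- job.close_job(): hands the job in; it is judged then, once.
The state is a dict: "t": time; "q": joint angles; "qd": joint speeds; "tau": joint torques, N m; "ee_pos": TCP position; "tcp_rot": TCP orientation; "contact_force": force on the tool from outside, world axes, zero at the start; "moment": the same for the moment, N m; "finger_gap": finger opening in mm; "grip_force": force on a finger pad.
Only numpy, scipy, OpenCV 4.12 (cv2) and the standard library are available. Lean on these libraries where they do the work, as an engineer would, in place of code of your own. Each camera call takes 0.05 s, during which the arm holds its last target. There are 200 camera calls.

### The job

The keypad lies loose in the board holder because the sliding jaw's T-knob has seized with the jaw short of it. Break the knob loose with a short firm twist (anticlockwise from above) and back it off freely to about a quarter turn; slide the jaw up until it squares the keypad against the fixed jaw and grips it snugly but gently, with about 10 N. Keeping that grip, turn the knob firmly back to how you found it and let go. Leave the other things on the bench alone.

Things in the scene. Friction and masses are not known exactly. Their poses are not given: they have to be found in the camera images.
- holder: Board holder screwed to the bench: flat aluminium plate 110 (its x) x 300 (its y) x 8 on 4 feet, top of plate 12 above the bench, a steel guide rail along its middle (top at 20), two black rest strips (tops at 22), low end block at its +y end (top at 34). Origin: bench level under the plate's centre; y runs along the rail from the fixed jaw to the sliding jaw, z up.
- fixed_jaw: Fixed jaw block at the holder's -y end, 100 wide, 22 thick, its top 40 above the bench (two screw heads 4 higher). On its metal face is an exchangeable rubber facing, 96 wide, 16 high, its thickness not known beforehand: it stands 2 to 12 proud of the metal. Origin: on the metal face's plane, mid-width, 12 above the bench; axes as the holder's, so the face looks to +y.
- jaw: Sliding aluminium jaw on the rail: carriage 56 x 50, top 40 above the bench, carrying the T-knob, with a 98 wide crosshead (top 42) on the fixed-jaw side. Slides only along the holder's y, to -y to close; drag 1 to 2 N when the knob is slack, locked (to about 15 N) when tight; starts 18 to 42 from gripping. Origin: on the knob's axis at the rail's top, 20 above the bench; axes as the holder's.
- jaw_face (a point): Middle of the front face of the sliding jaw's sprung, rubber-faced plate (94 wide, 14 high), about 45 from the knob's axis towards the fixed jaw, 32 above the bench. The plate gives 1 mm per 8 N and bottoms at 2 mm, 16 N. When the tightened knob is let go the grip relaxes by 1 to 4 N.
- knob_grip (a point): Black plastic T-knob on the sliding jaw: upright-sided cross bar 54 long, 13 thick, 26 high (underside 60, top 86 above the bench) on a round stem 12 across, with a 21 mm washer at 50 to 52 above the bench, turning on a vertical spindle. This point: on the spindle's axis, mid-height of the bar, 73 above the bench; x runs along the bar and turns with it, z up. Grip the bar across its 13 mm; it can also drag the jaw.
- knob (a joint): Turn of the T-knob, rad, growing anticlockwise from above (loosening); stops at -0.1 and 2.2. Found tight at -0.04 to 0.06. An eccentric under it locks the jaw: seized, it takes 0.4 to 0.6 N m to break loose, fading to 0.15 at 0.5 rad; beyond about 0.9 rad it is free (0.04 N m) and the jaw slack. Turned back it stiffens again, to 0.45 to 0.65 N m below 0.3 rad, and stays where it is left.
- keypad: Number keypad's black lower case with its green circuit board, solder side up: 88 (its x) x about 106 (its y) x 14, about 160 g, lying loose on the two rest strips (underside 22 above the bench, top 36) between the jaws, some mm from the fixed jaw and slightly askew. Origin: centre of its underside; y nearly along the holder's y.
- screwdriver: precision screwdriver with black handle and red cap, 157 long, 13 thick, lying beside the holder on the robot's side; bystander. Origin: near its middle, on the bench
- tweezers: steel tweezers, about 115 long, 8 high, lying beside the holder's far side; bystander. Origin: near their middle, on the bench
- screw_dish: shallow round steel dish of small screws, 84 across, 18 high, near the fixed-jaw end of the holder; bystander. Origin: centre of its underside
- solder_pump: desoldering pump, aluminium tube with blue ends, 200 long, 21 thick, lying on the bench; bystander. Origin: its middle, on the bench
- key_puller: bent steel strip keycap puller, about 60 x 34 x 8, lying near the sliding-jaw end of the holder; bystander. Origin: its middle, on the bench
- flux_jar: small amber jar with black lid, 56 across, 45 high; bystander. Origin: centre of its underside
- solder_reel: reel of solder, 60 across, 42 high, standing on its flange; bystander. Origin: centre of its underside
There are look-alikes about, which are no part of the job. What is shaped like the keypad but blue or red is not meant.

How it is judged:
By the outcome, as a careful person would: the job done as asked, in the order asked, and still so for the second after the job is handed in, with the robot touching nothing.
It also fails if it takes over 56 s, if anything falls off the work surface, if the arm or the gripper's body presses on something with over 40 N, if the wrist force passes 120 N, or if a joint passes its speed limit or range.

## Working session

There is one attempt and no reset: what is moved stays moved. The work goes in short steps, Python scripts to look and compute and a tool call to move; the robot and the scene stay as the last step left them, time stands still between calls to the robot, and variables do not carry over. Pictures are saved under pics/ and viewed, at most 10 in all, crops included, and the job is handed in when it is done.

Besides the shell and the picture viewer there is one more tool, called as name(argument=value, ...) on one line, values as JSON. arm_command: Moves the arm, as the interface text tells. Its arguments: {"type":"object","properties":{"increments":{"type":"array","items":{"type":"array","items":{"type":"number"}}},"squeeze":{"type":"number"}},"required":["increments"]}

```bash
mkdir -p pics; cat > h.py <<'E'
import numpy as np, cv2
from bench import read_state, optics, job
def grab(n,f=None):
    p,d=optics.grab_frame(n); np.savez(f'{n}.npz',p=p,d=d)
    if f: cv2.imwrite(f'pics/{f}.png',p[:,:,::-1])
    return p,d
def cam(n):
    c=optics.camera_params(n); f=240/np.tan(np.radians(c['vertical_fov'])/2)
    K=np.array([[f,0,c['cx']],[0,f,c['cy']],[0,0,1.]])
    return K,np.array(c['dist_coeffs'],float),np.array(c['R']),np.array(c['t'])
def at_z(n,uv,z):
    K,D,R,t=cam(n); uv=np.array(uv,float).reshape(-1,1,2)
    xy=cv2.undistortPoints(uv,K,D).reshape(-1,2)
    r=np.c_[xy,np.ones(len(xy))]@R; o=-R.T@t
    z=np.broadcast_to(z,len(r))
    return o+r*((z-o[2])/r[:,2])[:,None]
def cloud(n,d):
    K,D,R,t=cam(n); v,u=np.mgrid[:480,:640]
    xy=cv2.undistortPoints(np.c_[u.ravel(),v.ravel()].astype(float).reshape(-1,1,2),K,D).reshape(-1,2)
    P=(np.c_[xy,np.ones(len(xy))]*d.reshape(-1,1)-t)@R
    P[d.ravel()==0]=np.nan
    return P.reshape(480,640,3)
def proj(n,X):
    K,D,R,t=cam(n); return cv2.projectPoints(np.array(X,float),cv2.Rodrigues(R)[0],t,K,D)[0].reshape(-1,2)
E
python3 - <<'E'
from h import *
grab('top','top1'); grab('scene','scene1')
for n in('top','scene'):
    c=cam(n); print(n,c[0][0,0],-c[2].T@c[3],c[2][2])
s=read_state(); print(s)
E
```

```text
top 618.1270121270031 [ 193.75549275  -56.45290141 1741.97137383] [ 0.1309267  -0.00458453 -0.99138145]
scene 564.7660023518039 [1455.80419052  153.151056   1018.59818134] [-0.73674703 -0.15486047 -0.65819606]
{'t': 0.1, 'q': array([-1.32700675,  0.39913241,  0.04504819,  1.53775463, -0.01870475,
        1.20690915, -0.05068197]), 'qd': array([ 0.00050303, -0.00103487,  0.00203284, -0.00379497,  0.00188769,
        0.0014943 , -0.0020746 ]), 'tau': array([ 3.52732532e-03, -4.76264405e+01,  1.36981677e+00, -2.54950869e+01,
        1.20266079e-02,  4.95135173e-03, -2.83405939e-05]), 'ee_pos': array([218.26476509, 611.65007174, 230.35801905]), 'tcp_rot': array([-3.13981506e+00,  1.23822814e-04,  2.79892060e+00]), 'contact_force': array([ 0.90952218, -0.38739788,  0.26100727]), 'moment': array([-0.03994173, -0.01784406, -0.02379033]), 'grip_force': 0.0, 'finger_gap': 85.64236020936539}
```

View pics/top1.png

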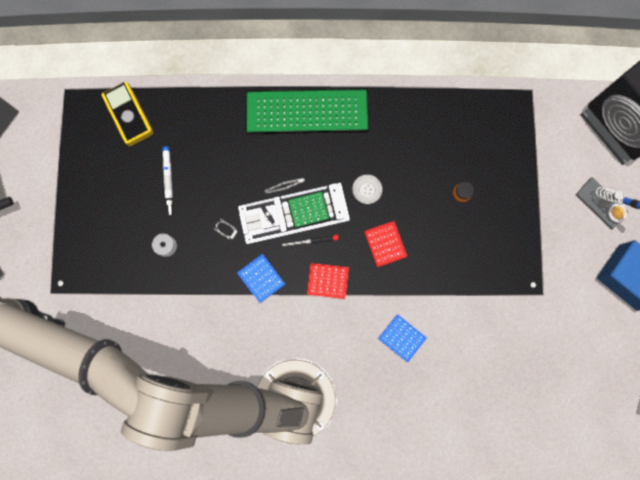

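View pics/scene1.png

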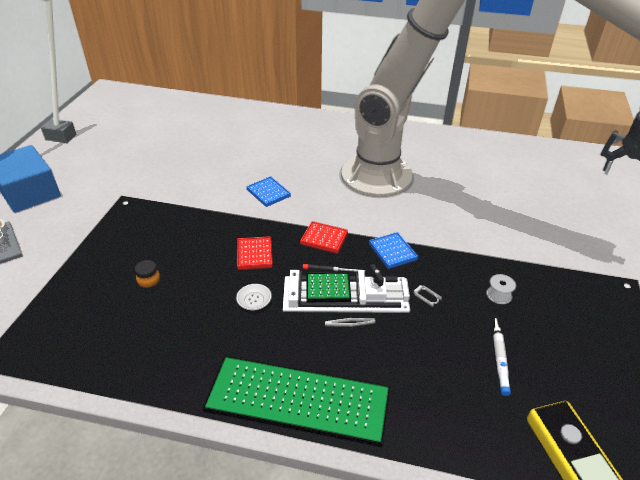

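The top view shows the holder centred at about (293,212) with the sliding jaw and knob at (265,215), the keypad at (309,209) and the dish at (367,189). The scene view has the holder at (347,291) and the knob at (376,273). Next I'll take enlarged crops.

```bash
python3 - <<'E'
from h import *
a=np.load('top.npz')['p'][172:252,230:360]; b=np.load('scene.npz')['p'][258:322,278:418]
a=cv2.resize(a,(780,480),interpolation=cv2.INTER_CUBIC); b=cv2.resize(b,(784,358),interpolation=cv2.INTER_CUBIC)
cv2.imwrite('pics/c_top.png',a[:,:,::-1]);cv2.imwrite('pics/c_sc.png',b[:,:,::-1])
for n in('top','scene'):
    d=np.load(n+'.npz')['d']; P=cloud(n,d); 
    m=(P[...,2]>63)&(P[...,2]<100)&(abs(P[...,0]-520)<150)&(abs(P[...,1]-60)<250)
    q=P[m]; print(n,len(q),np.nanmedian(q,0),q.min(0),q.max(0))
    if len(q)>3: print(np.round(q[::max(1,len(q)//12)],0).tolist())
E
```

```text
top 100 [506.92837977  73.13481911  84.98609948] [483.61051761  54.73829515  67.31223029] [531.37112333  93.03056177  96.0961919 ]
[[530.0, 87.0, 87.0], [525.0, 90.0, 85.0], [520.0, 83.0, 94.0], [518.0, 75.0, 90.0], [512.0, 83.0, 94.0], [511.0, 76.0, 85.0], [509.0, 68.0, 79.0], [502.0, 78.0, 86.0], [501.0, 70.0, 81.0], [497.0, 62.0, 86.0], [492.0, 70.0, 85.0], [489.0, 62.0, 82.0], [489.0, 55.0, 67.0]]
scene 179 [514.30626586  75.78243944  82.01391361] [486.59020449  55.69178408  64.41647092] [535.09743918  95.02230805  91.22209561]
[[488.0, 59.0, 85.0], [494.0, 70.0, 86.0], [499.0, 71.0, 85.0], [509.0, 65.0, 86.0], [512.0, 75.0, 89.0], [501.0, 63.0, 68.0], [516.0, 74.0, 82.0], [521.0, 86.0, 87.0], [513.0, 72.0, 69.0], [529.0, 87.0, 85.0], [519.0, 73.0, 65.0], [530.0, 88.0, 76.0], [532.0, 89.0, 71.0]]
```

View pics/c_top.png

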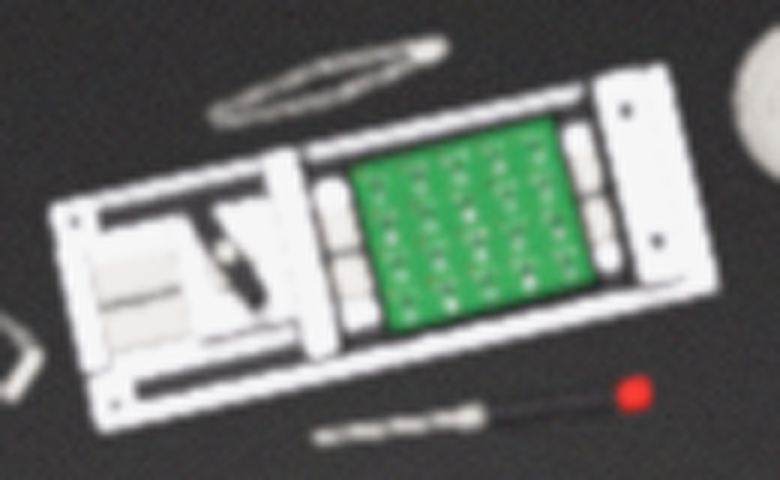

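View pics/c_sc.png

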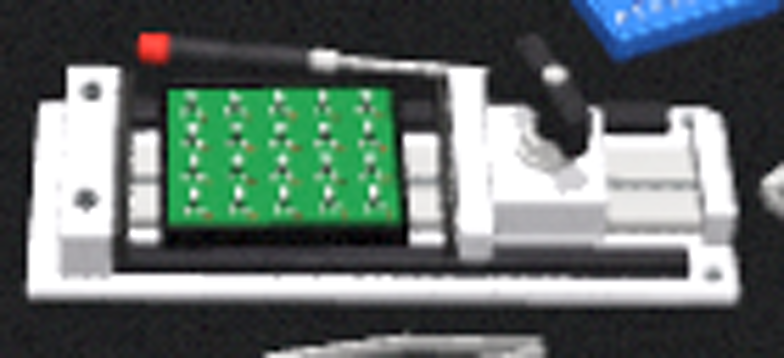

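The top crop shows the bar running from (203,212) to (258,305) with its button at (228,252). The plate corners are about (50,203), (100,432) and (718,292). The scene crop shows the bar from (528,38) to (580,165), button at (555,75).

```bash
python3 - <<'E'
from h import *
T=lambda a:[(230+(u+.5)/6-.5,172+(v+.5)/6-.5) for u,v in a]
S=lambda a:[(278+(u+.5)/5.6-.5,258+(v+.5)/5.6-.5) for u,v in a]
def show(l,X): print(l,np.round(X,1).tolist())
c=at_z('top',T([(50,203),(100,432),(718,292)]),12); show('plate top',c)
print('sizes',np.linalg.norm(c[0]-c[1]),np.linalg.norm(c[1]-c[2]))
v=c[1]-c[2]; print('hold y ang',np.degrees(np.arctan2(v[1],v[0])))
s=at_z('scene',S([(28,298),(738,300)]),12); v=s[1]-s[0]; show('plate sc',s); print(np.linalg.norm(v),np.degrees(np.arctan2(v[1],v[0])))
show('knob top',at_z('top',T([(228,252)]),87)); show('knob sc',at_z('scene',S([(555,75)]),87))
# bar: dark pixels above 60 by depth, and colour mask
for n in('top','scene'):
    z=np.load(n+'.npz'); P=cloud(n,z['d']); g=z['p'].max(2)
    m=(P[...,2]>55)&(P[...,2]<105)&(abs(P[...,0]-510)<60)&(abs(P[...,1]-75)<60)
    vu=np.argwhere(m&(g<90)) if n=='top' else np.argwhere(m&(g<90)&(P[...,2]>78))
    X=at_z(n,vu[:,::-1],86)
    (cx,cy),(w,h),a=cv2.minAreaRect(X[:,:2].astype(np.float32)); 
    u,sv,vt=np.linalg.svd(X[:,:2]-X[:,:2].mean(0)); print(n,len(X),X.mean(0),(cx,cy),(w,h),a,np.degrees(np.arctan2(vt[0,1],vt[0,0])))
E
```

```text
plate top [[544.0, 165.0, 12.0], [434.0, 139.1, 12.0], [501.7, -152.6, 12.0]]
sizes 112.96976719001096 299.4263199043393
hold y ang 103.06268588658617
plate sc [[618.2, -123.1, 12.0], [547.5, 165.9, 12.0]]
297.5310217219106 103.74469869734472
knob top [[506.2, 73.9, 87.0]]
knob sc [[510.1, 76.4, 87.0]]
top 39 [506.73783463  75.37313812  86.        ] (506.2127685546875, 75.33909606933594) (53.69655990600586, 9.226688385009766) 30.471010208129883 -147.3593130885286
scene 91 [513.53144366  75.27996008  86.        ] (512.9644165039062, 74.99314880371094) (56.83485794067383, 15.205575942993164) 34.98850631713867 33.28258178728155
```

```bash
cat >> h.py <<'E'
from scipy.spatial.transform import Rotation as Ro
def row(x,y,z,yaw):
    s=read_state(); R=Ro.from_euler('xyz',s['tcp_rot']); G=Ro.from_euler('xyz',[np.pi,0,np.radians(yaw)])
    d=R.inv().apply(np.array([x,y,z])-s['ee_pos'])/1000; w=np.degrees((R.inv()*G).as_rotvec())
    print('t',round(s['t'],2),'pos',s['ee_pos'].round(1),'rpy',np.degrees(s['tcp_rot']).round(1),'F',s['contact_force'].round(1),'M',s['moment'].round(2),'gap',round(s['finger_gap'],1),'gf',round(s['grip_force'],1))
    print('row',d.round(4),w.round(2))
E
python3 -c "
from h import *
row(508.5,75.3,160,31.5)"
```

```text
t 0.1 pos [218.3 611.7 230.4] rpy [-179.9    0.   160.4] F [ 0.9 -0.4  0.3] M [-0.04 -0.02 -0.02] gap 85.6 gf 0.0
row [-0.4536 -0.4075  0.0711] [-5.0000e-02  1.2000e-01  1.2887e+02]
```

arm_command(increments=[[1,-0.454,-0.4075,0.07,0,0,128.9],[1,-0.454,-0.4075,0.07,0,0,128.9],[1,-0.454,-0.4075,0.07,0,0,128.9],[1,-0.454,-0.4075,0.07,0,0,128.9],[1,-0.454,-0.4075,0.07,0,0,128.9]], squeeze=60)

```text
t: 0.52
ee_pos: [317.5, 428.1, 207.0]
tcp_rot: [-3.141, 0.0, 2.168]
contact_force: [0.6, 0.1, -0.8]
finger_gap: 85.5
grip_force: 0.0
```

```bash
python3 -c "
from h import *
row(508.5,75.3,160,31.5)"
```

```text
t 0.52 pos [317.5 428.1 207. ] rpy [-180.     0.   124.2] F [ 0.6  0.1 -0.8] M [ 0.   -0.06 -0.03] gap 85.5 gf 0.0
row [-0.3991 -0.0404  0.0471] [-2.000e-02  3.000e-02  9.272e+01]
```

arm_command(increments=[[1,-0.399,-0.04,0.047,0,0,92.7],[1,-0.399,-0.04,0.047,0,0,92.7],[1,-0.399,-0.04,0.047,0,0,92.7],[1,-0.399,-0.04,0.047,0,0,92.7],[1,-0.399,-0.04,0.047,0,0,92.7]])

```text
t: 0.93
ee_pos: [417.1, 246.9, 183.0]
tcp_rot: [-3.141, -0.0, 1.543]
contact_force: [1.1, -0.3, -0.2]
finger_gap: 85.5
grip_force: 0.0
```

```bash
python3 -c "
from h import *
row(508.5,75.3,160,31.5)"
```

```text
t 0.93 pos [417.1 246.9 183. ] rpy [-180.    -0.    88.4] F [ 1.1 -0.3 -0.2] M [ 0.06 -0.07  0.  ] gap 85.5 gf 0.0
row [-0.169   0.0961  0.0229] [-2.00e-02 -1.00e-02  5.69e+01]
```

arm_command(increments=[[1,-0.169,0.096,0.023,0,0,56.9],[1,-0.169,0.096,0.023,0,0,56.9],[1,-0.169,0.096,0.023,0,0,56.9],[1,-0.169,0.096,0.023,0,0,56.9],[1,-0.169,0.096,0.023,0,0,56.9]])

```text
t: 1.35
ee_pos: [510.0, 73.7, 160.1]
tcp_rot: [3.14, 0.001, 0.914]
contact_force: [-0.1, 1.1, 0.1]
finger_gap: 85.1
grip_force: 0.0
```

```bash
python3 -c "
from h import *
row(508.5,75.3,160,31.5)"
```

```text
t 1.35 pos [510.   73.7 160.1] rpy [179.9   0.   52.4] F [-0.1  1.1  0.1] M [-0.01 -0.01  0.04] gap 85.1 gf 0.0
row [ 0.0004 -0.0022  0.0001] [ 0.08  0.03 20.88]
```

arm_command(increments=[[1,0,-0.002,0,0,0,20.9],[1,0,-0.002,0,0,0,20.9],[1,0,-0.002,0,0,0,20.9],[1,0,-0.002,0.02,0,0,20.9],[1,0,-0.002,0.04,0,0,20.9]])

```text
t: 1.77
ee_pos: [508.4, 79.4, 120.5]
tcp_rot: [3.141, -0.003, 0.559]
contact_force: [-0.6, 0.3, -0.6]
finger_gap: 85.5
grip_force: 0.0
```

```bash
python3 -c "
from h import *
grab('scene'); p=np.load('scene.npz')['p']
print(proj('scene',[[508.3,75.2,73]]))
a=p[230:310,320:430]; cv2.imwrite('pics/over.png',cv2.resize(a,(770,560),interpolation=cv2.INTER_CUBIC)[:,:,::-1])
row(508.3,75.2,57,31.5)"
```

```text
[[375.85309894 274.5963479 ]]
t 1.82 pos [504.8  79.  116.3] rpy [-179.9    0.3   32.1] F [-1.1  0.5 -3.3] M [-0.04  0.14 -0.02] gap 85.0 gf 0.0
row [0.0013 0.0052 0.0593] [-0.08  0.33  0.57]
```

View pics/over.png

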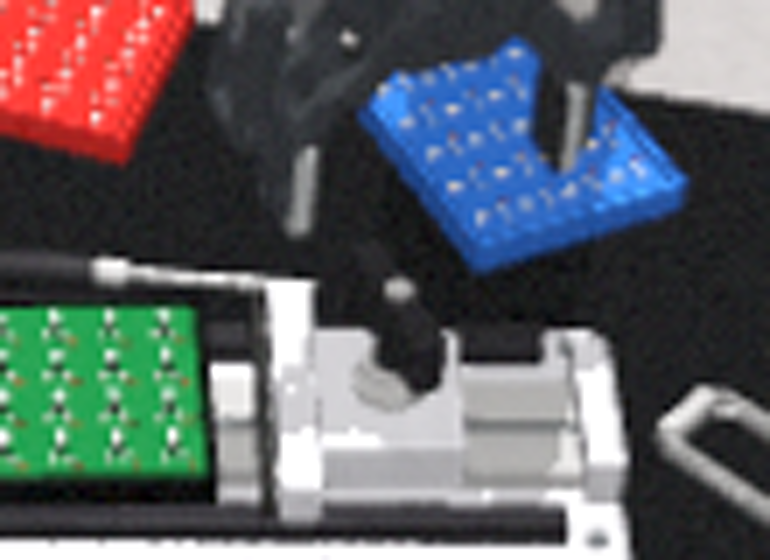

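The fingers straddle the bar, with pad tips at about (300,230) and (570,165) and the bar between them at (400,320). I'll descend and settle.

arm_command(increments=[[1,0,0,0.03,0,0,0],[1,0,0,0.05,0,0,0],[1,0,0,0.055,0,0,0],[1,0,0,0.055,0,0,0],[1,0,0,0.055,0,0,0]])

```text
t: 2.23
ee_pos: [508.0, 79.1, 66.0]
tcp_rot: [3.141, -0.001, 0.559]
contact_force: [-0.0, -1.0, 0.4]
finger_gap: 85.4
grip_force: 0.0
```

```bash
python3 -c "
from h import *
row(508.3,75.2,57,31.5)"
```

```text
t 2.23 pos [508.   79.1  66. ] rpy [180.  -0.  32.] F [-0.  -1.   0.4] M [-0.01 -0.   -0.03] gap 85.4 gf 0.0
row [-0.0018  0.0034  0.009 ] [ 0.02 -0.04  0.52]
```

arm_command(increments=[[0,-0.0018,0.0034,0.009,0,0,0],[-1,-0.0018,0.0034,0.009,0,0,0],[-1,-0.0018,0.0034,0.009,0,0,0],[-1,-0.0018,0.0034,0.009,0,0,0],[-1,-0.0018,0.0034,0.009,0,0,0]], squeeze=20)

```text
t: 2.65
ee_pos: [508.1, 75.4, 56.7]
tcp_rot: [3.142, -0.001, 0.559]
contact_force: [-0.4, -0.1, 0.8]
finger_gap: 25.4
grip_force: 0.0
```

```bash
python3 -c "
from h import *
row(508.3,75.2,57,31.5)"
```

```text
t 2.65 pos [508.1  75.4  56.7] rpy [ 1.8e+02 -1.0e-01  3.2e+01] F [-0.4 -0.1  0.8] M [ 0.03 -0.01 -0.  ] gap 25.4 gf 0.0
row [ 0.      0.0003 -0.0003] [ 0.   -0.05  0.53]
```

arm_command(increments=[[-1,0,0,0,0,0,0],[-1,0,0,0,0,0,0],[-1,0,0,0,0,0,0],[-1,0,0,0,0,0,0]])

```text
t: 2.98
ee_pos: [507.8, 75.9, 56.7]
tcp_rot: [-3.141, -0.0, 0.56]
contact_force: [-2.2, 1.5, 5.2]
finger_gap: 13.3
grip_force: 19.1
```

```bash
python3 -c "
from h import *
row(508.3,75.2,57,31.5)"
```

```text
t 2.98 pos [507.8  75.9  56.7] rpy [-180.    -0.    32.1] F [-2.2  1.5  5.2] M [0.42 0.48 0.15] gap 13.3 gf 19.1
row [ 0.      0.0008 -0.0003] [-0.05 -0.03  0.57]
```

arm_command(increments=[[-1,0,-0.0005,0,0,0,0],[-1,0,-0.0005,0,0,0,0],[-1,0,-0.0005,0,0,0,-7],[-1,0,-0.0005,0,0,0,-14],[-1,0,-0.0005,0,0,0,-21]], squeeze=110)

```text
t: 3.4
ee_pos: [507.7, 76.1, 56.9]
tcp_rot: [-3.141, -0.001, 0.931]
contact_force: [-2.4, -0.5, 6.6]
finger_gap: 11.2
grip_force: 107.1
```

```bash
python3 -c "
from h import *
row(508.3,75.2,57,122)"
```

```text
t 3.4 pos [507.7  76.1  56.9] rpy [-180.    -0.    53.3] F [-2.4 -0.5  6.6] M [ 0.14  0.54 -0.13] gap 11.2 gf 107.1
row [-0.0003  0.001  -0.0001] [ 1.000e-02 -6.000e-02 -6.866e+01]
```

arm_command(increments=[[-1,0,0,0,0,0,-7],[-1,0,0,0,0,0,-14],[-1,0,0,0,0,0,-21],[-1,0,0,0,0,0,-28],[-1,0,0,0,0,0,-35]])

```text
t: 3.82
ee_pos: [507.4, 76.1, 56.8]
tcp_rot: [-3.141, -0.001, 1.541]
contact_force: [-3.4, 1.0, 6.9]
finger_gap: 11.2
grip_force: 107.2
```

arm_command(increments=[[-1,0,0,0,0,0,-7],[-1,0,0,0,0,0,-14],[-1,0,0,0,0,0,-21],[-1,0,0,0,0,0,-28],[-1,0,0,0,0,0,-34]])

```text
t: 4.23
ee_pos: [507.0, 75.7, 56.9]
tcp_rot: [-3.141, -0.001, 2.134]
contact_force: [-4.3, 0.5, 8.3]
finger_gap: 11.3
grip_force: 107.3
```

```bash
python3 -c "
from h import *
row(508.3,75.2,57,122)
grab('scene'); p=np.load('scene.npz')['p']
a=p[225:315,310:430]; cv2.imwrite('pics/turned.png',cv2.resize(a,(720,540),interpolation=cv2.INTER_CUBIC)[:,:,::-1])
row(508.3,75.2,57,122)"
```

```text
t 4.23 pos [507.   75.7  56.9] rpy [-1.800e+02 -1.000e-01  1.223e+02] F [-4.3  0.5  8.3] M [ 0.31  0.93 -0.06] gap 11.3 gf 107.3
row [-0.0011  0.0008 -0.0001] [-0.04 -0.07  0.28]
t 4.28 pos [507.   75.6  56.8] rpy [-1.800e+02 -1.000e-01  1.225e+02] F [-3.4  1.   7.8] M [0.36 0.9  0.05] gap 11.5 gf 107.4
row [-0.001   0.0009 -0.0002] [-0.03 -0.07  0.48]
```

View pics/turned.png

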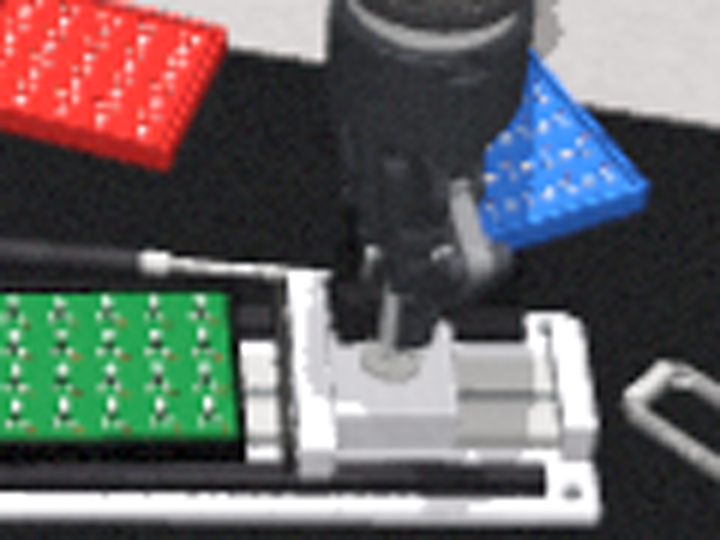

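The knob has turned a quarter turn: the bar is now along the rail with its washer at (390,365), and the jaw has not moved yet. Next I'll slide it towards the keypad.

arm_command(increments=[[-1,-0.002,-0.0015,0,0,0,0],[-1,-0.005,-0.0025,0,0,0,0],[-1,-0.009,-0.0037,0,0,0,0],[-1,-0.012,-0.0048,0,0,0,0],[-1,-0.014,-0.0055,0,0,0,0]])

```text
t: 4.7
ee_pos: [510.4, 60.9, 56.9]
tcp_rot: [3.141, -0.001, 2.129]
contact_force: [-1.5, 2.2, 6.4]
finger_gap: 11.5
grip_force: 107.3
```

```bash
cat >> h.py <<'E'
def jf():
    s=read_state(); d=np.array([.230,-.973]); e=np.array([.973,.230])
    print('t',round(s['t'],2),'along',round(s['ee_pos'][:2]@d,2),'across',round(s['ee_pos'][:2]@e,2),'z',round(s['ee_pos'][2],1),'push',round(-s['contact_force'][:2]@d,2),'side',round(s['contact_force'][:2]@e,2),'F',s['contact_force'].round(1),'M',s['moment'].round(2),'yaw',np.degrees(s['tcp_rot'][2]).round(1),'gap',round(s['finger_gap'],1),'gf',round(s['grip_force'],0))
E
python3 -c "
from h import *
jf();d=np.array([.230,-.973]);print(np.array([507,75.6])@d)"
```

```text
t 4.7 along 58.11 across 510.68 z 56.9 push 2.47 side -0.95 F [-1.5  2.2  6.4] M [0.71 0.65 0.01] yaw 122.0 gap 11.5 gf 107.0
43.05120000000001
```

arm_command(increments=[[-1,-0.0019,-0.00065,0,0,0,0],[-1,-0.0038,-0.0013,0,0,0,0],[-1,-0.0038,-0.0013,0,0,0,0]])

```text
t: 4.95
ee_pos: [511.3, 57.2, 56.9]
tcp_rot: [3.141, -0.001, 2.129]
contact_force: [-3.3, 1.5, 6.9]
finger_gap: 11.7
grip_force: 107.3
```

```bash
python3 -c "
from h import *
jf()
grab('scene'); p=np.load('scene.npz')['p']
a=p[255:325,278:418]; cv2.imwrite('pics/slide.png',cv2.resize(a,(784,392),interpolation=cv2.INTER_CUBIC)[:,:,::-1])
jf()"
```

```text
t 4.95 along 61.96 across 510.7 z 56.9 push 2.21 side -2.91 F [-3.3  1.5  6.9] M [ 0.45  0.55 -0.03] yaw 122.0 gap 11.7 gf 107.0
t 5.0 along 62.0 across 510.68 z 56.9 push 0.37 side -2.48 F [-2.5 -0.2  6.2] M [ 0.4   0.56 -0.01] yaw 122.0 gap 11.0 gf 107.0
```

View pics/slide.png

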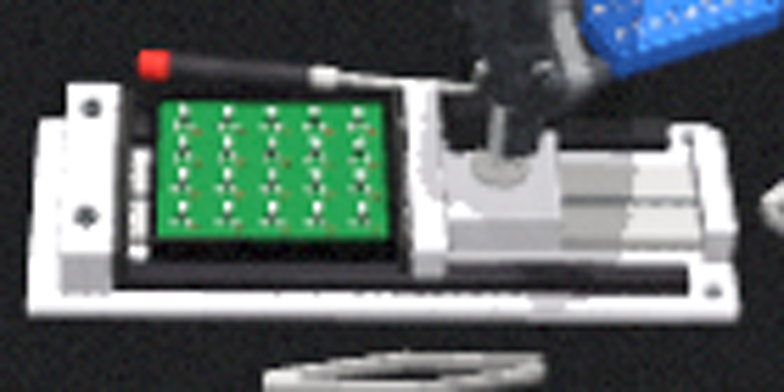

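The jaw plate now touches the keypad's right side at about (400,170) and has pushed it. The gap left to the fixed jaw spans about (122–155,175), some 5–13 mm less the facing. I'll go on in small steps.

arm_command(increments=[[-1,-0.0014,-0.0005,0,0,0,0],[-1,-0.0028,-0.001,0,0,0,0],[-1,-0.0028,-0.001,0,0,0,0]])

```text
t: 5.25
ee_pos: [511.9, 54.5, 56.9]
tcp_rot: [3.141, -0.001, 2.129]
contact_force: [-1.9, 1.6, 6.7]
finger_gap: 11.2
grip_force: 107.3
```

```bash
python3 -c "
from h import *
jf()"
```

```text
t 5.25 along 64.69 across 510.66 z 56.9 push 2.0 side -1.49 F [-1.9  1.6  6.7] M [ 0.54  0.61 -0.01] yaw 122.0 gap 11.2 gf 107.0
```

arm_command(increments=[[-1,-0.0009,-0.0003,0,0,0,0],[-1,-0.0019,-0.00065,0,0,0,0],[-1,-0.0019,-0.00065,0,0,0,0]])

```text
t: 5.5
ee_pos: [512.4, 52.7, 56.8]
tcp_rot: [3.141, -0.001, 2.129]
contact_force: [-2.5, 1.6, 6.7]
finger_gap: 11.7
grip_force: 107.3
```

```bash
python3 -c "
from h import *
jf()"
```

```text
t 5.5 along 66.52 across 510.67 z 56.8 push 2.13 side -2.11 F [-2.5  1.6  6.7] M [ 0.57  0.61 -0.01] yaw 122.0 gap 11.7 gf 107.0
```

arm_command(increments=[[-1,-0.0009,-0.0003,0,0,0,0],[-1,-0.0019,-0.00065,0,0,0,0],[-1,-0.0019,-0.00065,0,0,0,0]])

```text
t: 5.75
ee_pos: [512.9, 50.8, 56.9]
tcp_rot: [3.141, -0.001, 2.129]
contact_force: [-2.4, 1.7, 6.2]
finger_gap: 11.6
grip_force: 107.3
```

```bash
python3 -c "
from h import *
jf()"
```

```text
t 5.75 along 68.54 across 510.69 z 56.9 push 2.18 side -1.98 F [-2.4  1.7  6.2] M [ 0.64  0.63 -0.  ] yaw 122.0 gap 11.6 gf 107.0
```

arm_command(increments=[[-1,-0.0009,-0.0003,0,0,0,0],[-1,-0.0019,-0.00065,0,0,0,0],[-1,-0.0019,-0.00065,0,0,0,0]])

```text
t: 6.0
ee_pos: [513.2, 49.4, 56.9]
tcp_rot: [3.141, -0.002, 2.129]
contact_force: [-2.1, 2.6, 7.6]
finger_gap: 11.6
grip_force: 107.2
```

```bash
python3 -c "
from h import *
jf()"
```

```text
t 6.0 along 69.92 across 510.68 z 56.9 push 2.98 side -1.41 F [-2.1  2.6  7.6] M [ 0.82  0.66 -0.07] yaw 122.0 gap 11.6 gf 107.0
```

arm_command(increments=[[-1,-0.0009,-0.0003,0,0,0,0],[-1,-0.0009,-0.0003,0,0,0,0],[-1,-0.0009,-0.0003,0,0,0,0]])

```text
t: 6.25
ee_pos: [513.2, 49.4, 56.9]
tcp_rot: [3.141, -0.003, 2.13]
contact_force: [-3.2, 3.2, 6.9]
finger_gap: 11.2
grip_force: 107.3
```

```bash
python3 -c "
from h import *
jf()"
```

```text
t 6.25 along 70.01 across 510.69 z 56.9 push 3.81 side -2.36 F [-3.2  3.2  6.9] M [ 1.14  0.78 -0.03] yaw 122.0 gap 11.2 gf 107.0
```

arm_command(increments=[[-1,-0.0009,-0.0003,0,0,0,0],[-1,-0.0009,-0.0003,0,0,0,0],[-1,-0.0009,-0.0003,0,0,0,0]])

```text
t: 6.5
ee_pos: [513.2, 49.1, 56.8]
tcp_rot: [3.141, -0.004, 2.13]
contact_force: [-2.9, 5.1, 7.1]
finger_gap: 11.5
grip_force: 107.3
```

```bash
python3 -c "
from h import *
jf()"
```

```text
t 6.5 along 70.26 across 510.65 z 56.8 push 5.62 side -1.66 F [-2.9  5.1  7.1] M [ 1.41  0.89 -0.06] yaw 122.0 gap 11.5 gf 107.0
```

arm_command(increments=[[-1,-0.0012,-0.0004,0,0,0,0],[-1,-0.0024,-0.0008,0,0,0,0],[-1,-0.0024,-0.0008,0,0,0,0],[-1,-0.0024,-0.0008,0,0,0,0]])

```text
t: 6.83
ee_pos: [513.4, 48.5, 56.8]
tcp_rot: [3.14, -0.006, 2.131]
contact_force: [-5.2, 9.3, 8.1]
finger_gap: 11.3
grip_force: 107.4
```

```bash
python3 -c "
from h import *
jf()"
```

```text
t 6.83 along 70.88 across 510.68 z 56.8 push 10.21 side -2.94 F [-5.2  9.3  8.1] M [ 2.06  1.07 -0.03] yaw 122.1 gap 11.3 gf 107.0
```

arm_command(increments=[[-1,-0.0009,-0.0003,0,0,0,0],[-1,-0.0014,-0.0005,0,0,0,0],[-1,-0.0014,-0.0005,0,0,0,0],[-1,-0.0014,-0.0005,0,0,0,0]])

```text
t: 7.17
ee_pos: [513.4, 48.3, 56.8]
tcp_rot: [3.14, -0.007, 2.132]
contact_force: [-5.0, 11.5, 9.1]
finger_gap: 11.3
grip_force: 107.4
```

```bash
python3 -c "
from h import *
jf()"
```

```text
t 7.17 along 71.08 across 510.66 z 56.8 push 12.31 side -2.23 F [-5.  11.5  9.1] M [ 2.56  1.21 -0.02] yaw 122.1 gap 11.3 gf 107.0
```

arm_command(increments=[[-1,-0.0009,-0.0003,0,0,0,0],[-1,-0.0009,-0.0003,0,0,0,7],[-1,-0.0009,-0.0003,0,0,0,14],[-1,-0.0009,-0.0003,0,0,0,21],[-1,-0.0009,-0.0003,0,0,0,28]])

```text
t: 7.58
ee_pos: [513.9, 48.1, 56.9]
tcp_rot: [-3.14, -0.008, 1.638]
contact_force: [-5.3, 12.3, 7.9]
finger_gap: 11.2
grip_force: 107.7
```

```bash
python3 -c "
from h import *
jf()
row(508.3,75.2,57,32)"
```

```text
t 7.58 along 71.37 across 511.07 z 56.9 push 13.17 side -2.36 F [-5.3 12.3  7.9] M [2.8  1.   0.02] yaw 93.9 gap 11.2 gf 108.0
t 7.58 pos [513.9  48.1  56.9] rpy [-179.9   -0.5   93.9] F [-5.3 12.3  7.9] M [2.8  1.   0.02] gap 11.2 gf 107.7
row [ 0.0274 -0.0037  0.0001] [-0.34 -0.37 61.85]
```

arm_command(increments=[[-1,0,0,0,0,0,7],[-1,0,0,0,0,0,14],[-1,0,0,0,0,0,21],[-1,0,0,0,0,0,28],[-1,0,0,0,0,0,32]])

```text
t: 8.0
ee_pos: [514.2, 48.2, 56.8]
tcp_rot: [-3.136, -0.006, 1.081]
contact_force: [-3.9, 11.8, 8.9]
finger_gap: 11.2
grip_force: 107.7
```

```bash
python3 -c "
from h import *
jf()"
```

```text
t 8.0 along 71.39 across 511.38 z 56.8 push 12.42 side -1.05 F [-3.9 11.8  8.9] M [2.63 0.82 0.15] yaw 62.0 gap 11.2 gf 108.0
```

arm_command(increments=[[-1,0,0,0,0,0,7],[-1,0,0,0,0,0,14],[-1,0,0,0,0,0,21],[-1,0,0,0,0,0,28],[-1,0,0,0,0,0,30]])

```text
t: 8.42
ee_pos: [514.4, 47.9, 56.8]
tcp_rot: [-3.134, -0.002, 0.558]
contact_force: [-2.8, 11.6, 9.2]
finger_gap: 10.9
grip_force: 108.1
```

```bash
python3 -c "
from h import *
jf()"
```

```text
t 8.42 along 71.74 across 511.57 z 56.8 push 11.91 side -0.07 F [-2.8 11.6  9.2] M [2.7  0.9  0.19] yaw 31.9 gap 10.9 gf 108.0
```

arm_command(increments=[[-1,0,0,0,0,0,1.5],[-1,0,0,0,0,0,1.5],[-1,0,0,0,0,0,1.5]])

```text
t: 8.67
ee_pos: [514.5, 47.9, 56.8]
tcp_rot: [-3.134, -0.002, 0.537]
contact_force: [-3.2, 11.4, 8.7]
finger_gap: 11.8
grip_force: 107.9
```

```bash
python3 -c "
from h import *
jf()"
```

```text
t 8.67 along 71.72 across 511.61 z 56.8 push 11.81 side -0.51 F [-3.2 11.4  8.7] M [2.62 0.84 0.22] yaw 30.7 gap 11.8 gf 108.0
```

arm_command(increments=[[-1,0.0006,-0.0018,0,0,0,0],[-1,0.0012,-0.0036,0,0,0,0],[-1,0.0017,-0.0052,0,0,0,0],[-1,0.0017,-0.0052,0,0,0,0]])

```text
t: 9.0
ee_pos: [514.3, 48.5, 56.9]
tcp_rot: [-3.141, -0.002, 0.535]
contact_force: [-0.3, 3.8, 5.3]
finger_gap: 11.4
grip_force: 107.5
```

```bash
python3 -c "
from h import *
jf()"
```

```text
t 9.0 along 71.14 across 511.61 z 56.9 push 3.79 side 0.59 F [-0.3  3.8  5.3] M [0.93 0.27 0.24] yaw 30.6 gap 11.4 gf 108.0
```

arm_command(increments=[[-1,0.0006,-0.0018,0,0,0,0],[-1,0.0006,-0.0018,0,0,0,0],[-1,0.0006,-0.0018,0,0,0,0]])

```text
t: 9.25
ee_pos: [514.3, 48.6, 56.9]
tcp_rot: [3.14, -0.002, 0.533]
contact_force: [0.6, 0.4, 4.9]
finger_gap: 11.5
grip_force: 107.7
```

```bash
python3 -c "
from h import *
jf()"
```

```text
t 9.25 along 70.97 across 511.6 z 56.9 push 0.22 side 0.7 F [0.6 0.4 4.9] M [0.34 0.1  0.31] yaw 30.6 gap 11.5 gf 108.0
```

arm_command(increments=[[0,0,0,0,0,0,0],[0,0,0,0,0,0,0],[0,0,0,0,0,0,0],[0,0,0,0,0,0,0],[0,0,0,0,0,0,0]], squeeze=20)

```text
t: 9.67
ee_pos: [513.0, 48.6, 56.1]
tcp_rot: [-3.142, 0.0, 0.532]
contact_force: [1.5, 0.1, 0.4]
finger_gap: 42.4
grip_force: 0.0
```

```bash
python3 -c "
from h import *
jf()"
```

```text
t 9.67 along 70.73 across 510.33 z 56.1 push -0.29 side 1.44 F [1.5 0.1 0.4] M [-0.01  0.02 -0.02] yaw 30.5 gap 42.4 gf 0.0
```

arm_command(increments=[[0,0,0,-0.02,0,0,0],[0,0,0,-0.06,0,0,0],[0,0,0,-0.1,0,0,0],[0,0,0,-0.13,0,0,0],[0,0.015,-0.035,-0.13,0,0,0]])

```text
t: 10.08
ee_pos: [513.8, 78.7, 193.1]
tcp_rot: [3.135, -0.011, 0.52]
contact_force: [2.3, -0.9, -0.9]
finger_gap: 42.7
grip_force: 0.0
```

arm_command(increments=[[0,0,-0.04,0,0,0,0],[0,0,-0.08,0,0,0,0],[0,0,-0.12,0,0,0,0],[0,0,-0.16,0,0,0,0],[0,0,-0.2,0,0,0,0]])

```text
t: 10.5
ee_pos: [405.4, 260.1, 186.4]
tcp_rot: [-3.141, -0.0, 0.532]
contact_force: [0.8, 0.3, -0.4]
finger_gap: 42.5
grip_force: 0.0
```

```bash
python3 - <<'E'
from h import *
jf()
grab('scene');grab('top')
jf()
a=np.load('top.npz')['p'][172:252,230:360]; b=np.load('scene.npz')['p'][258:322,278:418]
im=np.vstack([cv2.resize(a,(650,400),interpolation=cv2.INTER_CUBIC)[:290],cv2.resize(b,(650,297),interpolation=cv2.INTER_CUBIC)])
cv2.imwrite('pics/fin.png',im[:,:,::-1])
for n in('top','scene'):
    z=np.load(n+'.npz'); P=cloud(n,z['d']); g=z['p'].max(2)
    m=(P[...,2]>55)&(P[...,2]<105)&(abs(P[...,0]-513)<45)&(abs(P[...,1]-48)<45)
    vu=np.argwhere(m&(g<90)) if n=='top' else np.argwhere(m&(g<90)&(P[...,2]>78))
    X=at_z(n,vu[:,::-1],86)
    (cx,cy),(w,h),an=cv2.minAreaRect(X[:,:2].astype(np.float32)); 
    u,sv,vt=np.linalg.svd(X[:,:2]-X[:,:2].mean(0)); print(n,len(X),X.mean(0),(cx,cy),(w,h),an,np.degrees(np.arctan2(vt[0,1],vt[0,0])))
E
```

```text
t 10.5 along -159.79 across 454.31 z 186.4 push 0.08 side 0.88 F [ 0.8  0.3 -0.4] M [ 0.05 -0.03  0.04] yaw 30.5 gap 42.5 gf 0.0
t 10.6 along -165.8 across 452.77 z 186.0 push -1.2 side -0.24 F [ 0.  -1.2 -0.1] M [-0.02  0.01  0.03] yaw 31.2 gap 43.0 gf 0.0
top 39 [514.0336763   48.81105046  86.        ] (512.544921875, 47.858795166015625) (54.629417419433594, 9.770484924316406) 26.715408325195312 -150.12210259575485
scene 93 [520.22764189  48.3980191   86.        ] (520.8135375976562, 49.27674865722656) (60.50356674194336, 14.631878852844238) 34.39699172973633 33.50460342431025
```

View pics/fin.png

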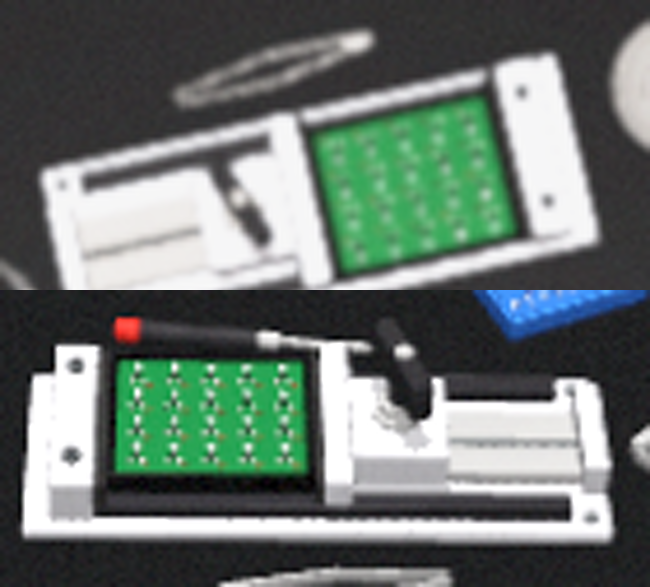

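The keypad now sits square between the jaws, with no gap at the facing (510,160 in the top half) or at the sliding jaw. The bar is back at its original angle and nothing else has moved. I'm handing the job in.

```bash
python3 -c "
from bench import job
print(job.close_job())"
```

```text
the job is handed in; nothing more can be done
None
```

The job is handed in: I broke the knob loose, backed it off a quarter turn, pushed the jaw up square on the keypad at an estimated 10–12 N (not measured after letting go), and turned the knob back to within about 1.5° of where it was found; the other things on the bench were left alone.

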